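# Open the reservoir: clear the can, press and turn the safety cap, lay it in the tray

## Robot

A 6-joint arm with a two-finger parallel gripper is mounted at the origin on the work surface. World frame = base frame: x ahead of the robot, y to its left, z up, the work surface at z = 0. Lengths are in m, angles in degrees, forces in N, time in s.
With the tool pointing down it reaches from about 0.325 to 0.85 m from the base axis. Payload 15.5 kg.
Tool frame: the origin (TCP) lies at the very end of the fingers, on their centre line; the grasp point (between the pads) lies arm.grip_depth behind it (arm.grip_depth is the distance from the TCP to the grasp point, in m); z points along the fingers, y is the direction in which the jaws open and shut (so a half turn about z gives the same grasp; the last joint's range is limited). The gripper opens to 91 mm and grips with 3 to 60 N. Pads are 32 mm wide; open, the fingers measure 118 mm over their backs; the gripper's body (76 mm by 178 mm) begins 60 mm behind the grasp point.
Start: joints at [-72.393, 28.281, 77.091, -0, 74.628, -5.472], TCP at [0.245, -0.575, 0.18] pointing down, gripper open.
Joint ranges: [-166.48, 166.48], [-47.26, 123.95], [12.59, 153.08], [-70.14, 250.14], [6.76, 159.57], [-176.63, 176.63]. Speed limits (degrees/s): [108.29, 108.29, 147.25, 172.46, 172.46, 172.46].

## Interface

Orientations are given as a 3x3 rotation matrix whose columns are the frame's x, y, z axes.
In Python, from rig import arm gives the robot as it stands. Calls block until the motion is done:
- arm.move_to(position, orientation): joint-space move of the TCP to a pose.
- arm.move_l(position, orientation=None, feed=0.15): straight line of the TCP; orientation=None keeps the orientation; feed is the mean speed in m/s.
- arm.move_joints(angles): joint-space move.
- arm.grip(opening): finger opening in m; the grip force is fixed at half the most; returns when the fingers have stopped.
- arm.sleep(seconds).
- arm.solve_ik(position, orientation): joint angles nearest the present ones, or None.
- arm.snapshot(name): name is "side" or "top"; returns the picture (400x640x3 uint8, red, green, blue); there is no depth.
- arm.get_calibration(name): a dict with "intrinsics" (3x3 intrinsics, pixels), "cam_to_world" (4x4, takes a point from camera to world coordinates). Camera axes: x right, y down, z forward; pixel columns grow to the right and rows downward; lengths in m; the calibration is good to about 2 mm. A picture is of the moment at which its call begins. get_calibration takes no time and is no camera call.
A pose or a line that the arm cannot do raises arm.Unreachable and nothing moves.
- arm.sign_off(): hands the job in, once; it reports no verdict.
Readings, each from a call of its own:
- arm.current_t(): time.
- arm.current_joint_positions(): joint angles.
- arm.current_dq(): joint speeds.
- arm.current_tau(): joint torques, N m.
- arm.current_ee_pos(): TCP position.
- arm.current_tool_rot(): TCP orientation.
- arm.current_force(): force on the tool from outside, world axes, zero at the start.
- arm.current_torque(): the same for the moment, N m.
- arm.current_width(): finger opening in m.
Only numpy, scipy, OpenCV 4.12 (cv2) and the standard library are available. Lean on these libraries where they do the work, as an engineer would, in place of code of your own. Each camera call takes 0.05 s, during which the arm holds its last target.

## Task

The oil reservoir of the pump rig has to be opened for topping up. First take the blue spray can that stands in its way and stand it upright on the black rubber mat. Then press the reservoir's black child-resistant cap down, turn it counter-clockwise (seen from above) while pressing until it is past the lock, lift it off and set it, open side down, inside the green tray; put things down rather than dropping them, and leave the beaker and the torch standing where they are.

Things in the scene. Friction and masses are not known exactly. Their poses are not given: they have to be found in the camera images.
- cap: black ribbed round plastic cap on the reservoir's neck, 52 mm across, 28 mm tall, 50 g, any finger direction. Origin: centre of its underside (122 mm above the bench when locked), z up. A yellow bar on top marks its -x side; its x axis lies along the reservoir's when locked. Once unlocked it rises 6 mm by the spring when let up; 20 mm of lift clears the neck. Its side and 20 mm below it are free.
- reservoir: white plastic bottle fixed in an aluminium stand. Origin: on the bottle's (and cap's) vertical axis at bench height, z up, +x to the low post behind. Bottle 76 mm across to 80 mm high, shoulder to 97 mm, neck 30 mm across with lugs out to 43 mm, top at 140 mm. Post and cross bar 65 to 105 mm behind the axis, 160 mm wide, 88 mm high. Red dot on the shoulder's -x side.
- lock (a point): the bayonet lock, on the cap's axis 129 mm above the bench: three lugs, about 0.1 rad of play. With the cap pressed down 3.5 to 5 mm (8 to 9 N; rigid stop at 5.5 mm) it turns counter-clockwise seen from above; keep it pressed until it is free, 0.75 to 1.35 rad from the locked angle (aim at 1.05). Not pressed, it will not turn; clockwise it is blocked.
- plunger (a joint): spring plunger in the neck that pushes the cap up: 0 with the cap locked and not pressed, positive (m) as the cap is pressed, stop at 0.0055; -0.006 with the cap unlocked and up, or gone. 5.6 N at 0, 0.7 N more per mm.
- can: blue spray can with a red lid, standing on the bench in front of the reservoir (68 to 80 mm from the cap's axis, on its -x side), close to the bottle and taller than the cap. Body 52 mm across to 155 mm high, red lid 44 mm across from 163 to 210 mm (grip it there). 0.2 to 0.42 kg. Origin: centre of its underside, z up.
- mat: black square rubber mat fixed on the bench, 150 x 150 mm, 4 mm thick. Origin: centre of its underside; x and y along its edges.
- tray: green open square tray fixed on the bench, outside 160 x 160 mm, 20 mm high, walls 4 mm; its inner floor is 4 mm above the bench. Origin: centre of its underside; x and y along its edges.
- beaker: glass beaker, open top, 72 mm across, 90 mm tall, standing; to be left alone. Origin: centre of its underside.
- torch: black hand torch standing on its lens, 46 mm across, 153 mm tall; to be left alone. Origin: centre of its underside.
Not all that is in view belongs to the job. Of the things that look like the cap, the middle-sized one is meant.

How it is judged:
By the outcome, as a careful person would: the job done as asked, in the order asked, and still so for the second after the job is handed in, with the robot touching nothing.
It also fails if it takes over 58 s, if anything falls off the work surface, if the arm or the gripper's body presses on something with over 40 N, if the wrist force passes 120 N, or if a joint passes its speed limit or range.

## Working session

There is one attempt and no reset: what is moved stays moved. The work goes in short steps, each a Python script; the robot and the scene stay as the last script left them, time stands still between calls to the robot, and variables do not carry over. Pictures are saved under pics/ and viewed, and the job is handed in when it is done.

```bash
ls; mkdir -p pics
python3 - <<'E'
from rig import arm
import cv2
for n in("side","top"):
    im=arm.snapshot(n); cv2.imwrite(f"pics/{n}0.png",im[:,:,::-1])
    c=arm.get_calibration(n); print(n,c["intrinsics"],c["cam_to_world"])
print(arm.grip_depth,arm.current_t(),arm.current_ee_pos(),arm.current_tool_rot(),arm.current_width(),arm.current_force())
E
```

```text
pics
side [[383.95957831   0.         323.97609601]
 [  0.         383.95957831 195.20798385]
 [  0.           0.           1.        ]] [[ 9.87150991e-01 -8.43701323e-02  1.35700413e-01  5.02626512e-01]
 [-1.59789150e-01 -5.18077680e-01  8.40275517e-01 -6.41519947e-01]
 [-5.90801143e-04 -8.51162263e-01 -5.24902327e-01  5.27558162e-01]
 [ 0.00000000e+00  0.00000000e+00  0.00000000e+00  1.00000000e+00]]
top [[408.0526021    0.         314.50767175]
 [  0.         408.0526021  196.34015461]
 [  0.           0.           1.        ]] [[ 0.01915957 -0.97976624  0.19922605  0.4439577 ]
 [-0.99981087 -0.01811035  0.00708762  0.01011744]
 [-0.00333616 -0.19932417 -0.97992793  0.87998943]
 [ 0.          0.          0.          1.        ]]
0.0188 0.1 [ 0.24487707 -0.57462759  0.17921518] [[ 9.19982826e-01  3.91958542e-01 -3.18338089e-04]
 [ 3.91958656e-01 -9.19982257e-01  1.02869698e-03]
 [ 1.10341175e-04 -1.07115892e-03 -9.99999420e-01]] 0.09121969808865958 [-1.21508036  0.58407653  0.3119493 ]
```

View pics/side0.png

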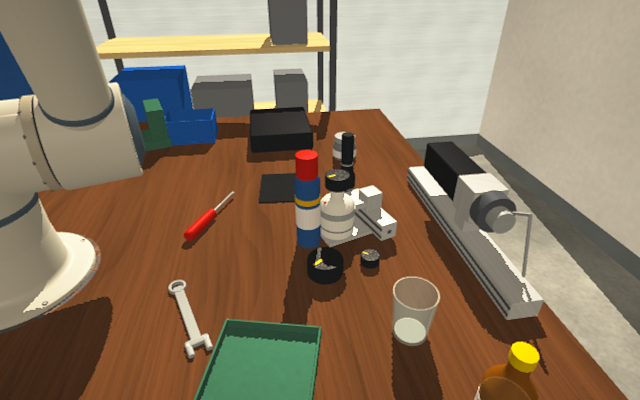

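View pics/top0.png

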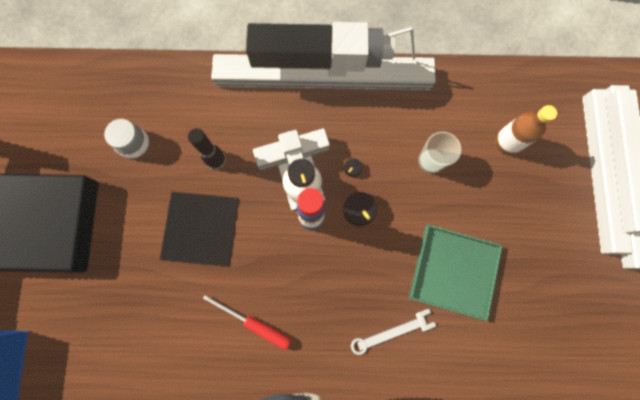

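The top view shows the can lid at about (311,201), the cap at (301,172), the mat at about (200,229), the tray at about (456,272), the torch at about (207,150) and the beaker at about (440,152). In the side view the can is at (307,200) and the cap at (338,180). I'll enlarge both.

Run:
```python
import cv2
t=cv2.imread("pics/top0.png"); s=cv2.imread("pics/side0.png")
cv2.imwrite("pics/t1.png",cv2.resize(t[120:245,240:390],None,fx=5,fy=4.8,interpolation=cv2.INTER_CUBIC)) 
cv2.imwrite("pics/s1.png",cv2.resize(s[140:290,250:410],None,fx=4,fy=4,interpolation=cv2.INTER_CUBIC))
cv2.imwrite("pics/t2.png",cv2.resize(t[110:280,90:240],None,fx=3.5,fy=3.5,interpolation=cv2.INTER_CUBIC))
cv2.imwrite("pics/t3.png",cv2.resize(t[120:330,400:510],None,fx=2.8,fy=2.8,interpolation=cv2.INTER_CUBIC))
```

```text
(no output)
```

View pics/t1.png

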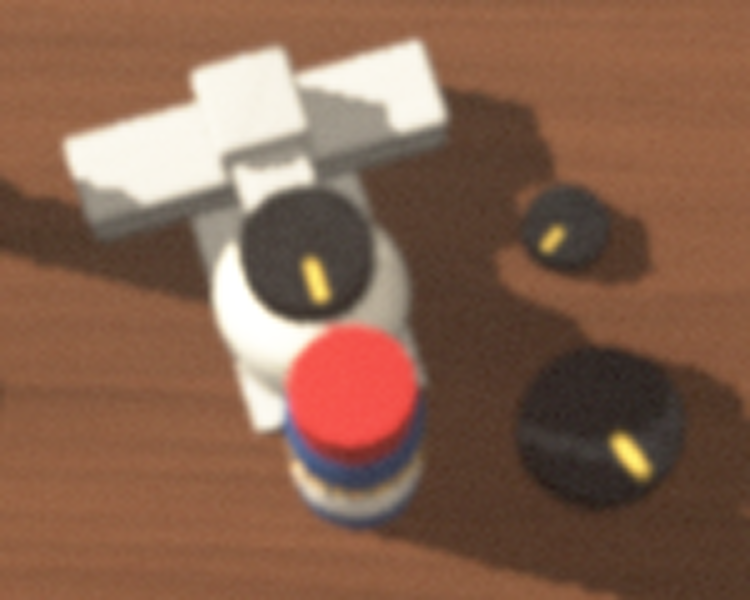

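View pics/s1.png

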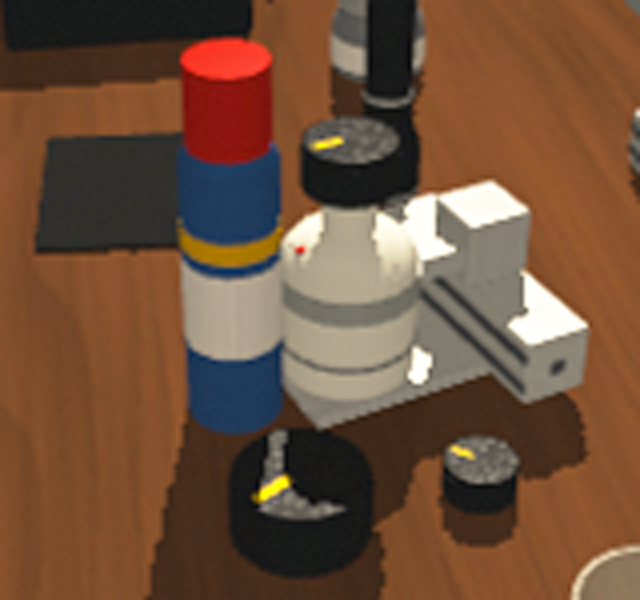

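View pics/t2.png

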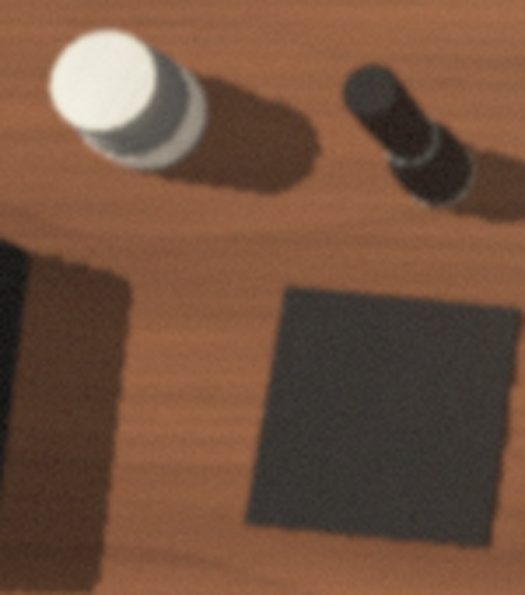

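View pics/t3.png

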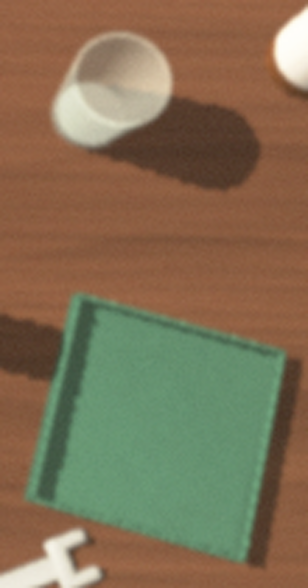

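Readings from the crops, in full-image pixels:

| Feature | Top view | Side view |
|---|---|---|
| Cap top centre | (301.2,172.1) | (337.6,174.9) |
| Can lid top centre | (310.0,200.0) | (306.4,154.4) |

I also read the mat and tray corners off the crops. Next I'll triangulate these points.

```bash
cat > h.py <<'E'
import numpy as np, cv2
from rig import arm
C={n:arm.get_calibration(n) for n in("side","top")}
def ray(n,u,v):
    c=C[n];d=c["cam_to_world"][:3,:3]@np.linalg.solve(c["intrinsics"],[u,v,1.]);return c["cam_to_world"][:3,3],d/np.linalg.norm(d)
def onz(n,u,v,z):
    o,d=ray(n,u,v);return o+d*(z-o[2])/d[2]
def tri(a,b):
    A=np.zeros((3,3));B=np.zeros(3);R=[ray("top",*a),ray("side",*b)]
    for o,d in R:
        P=np.eye(3)-np.outer(d,d);A+=P;B+=P@o
    p=np.linalg.solve(A,B);return p,[round(1e3*np.linalg.norm(np.cross(p-o,d)),2) for o,d in R]
def proj(n,p):
    c=C[n];T=np.linalg.inv(c["cam_to_world"]);q=c["intrinsics"]@(T[:3,:3]@p+T[:3,3]);return q[:2]/q[2]
def crop(x,y,fx,fy,u0,v0): return u0+(x+.5)/fx-.5, v0+(y+.5)/fy-.5
E
python3 - <<'E'
from h import *
np.set_printoptions(precision=4,suppress=True)
print("cap",tri((301.2,172.1),(337.6,174.9)),onz("top",301.2,172.1,.15),onz("side",337.6,174.9,.15))
print("lid",tri((310,200),(306.4,154.4)),onz("top",310,200,.21),onz("side",306.4,154.4,.21))
a=onz("top",*crop(311,258,5,4.8,240,120),.15);b=onz("top",*crop(321,300,5,4.8,240,120),.15);d=b-a
print("bar dir top",np.degrees(np.arctan2(d[1],d[0])),a,b)
# bar crosswise edges of cross bar, z=.088
a=onz("top",*crop(66,142,5,4.8,240,120),.088);b=onz("top",*crop(418,40,5,4.8,240,120),.088);d=b-a
print("crossbar",a,b,np.linalg.norm(d),np.degrees(np.arctan2(d[1],d[0])))
r=onz("side",*crop(299,250,4,4,250,140),.090);print("reddot",r)
M=np.array([onz("top",*crop(x,y,3.5,3.5,90,110),.004) for x,y in[(287,289),(521,309),(490,546),(247,522)]]);print("mat",M,M.mean(0),np.linalg.norm(M-np.roll(M,1,0),axis=1))
T=np.array([onz("top",*crop(x,y,2.8,2.8,400,120),.02) for x,y in[(75,294),(286,352),(245,563),(26,497)]]);print("tray",T,T.mean(0),np.linalg.norm(T-np.roll(T,1,0),axis=1))
print("torch",onz("top",*crop(370,90,3.5,3.5,90,110),.153),onz("top",*crop(434,170,3.5,3.5,90,110),.0))
print("beaker",onz("top",*crop(123,79,2.8,2.8,400,120),.09))
E
```

```text
cap (array([0.6399, 0.0409, 0.1473]), [np.float64(1.48), np.float64(1.48)]) [0.6376 0.0409 0.15  ] [0.6405 0.0367 0.15  ]
lid (array([0.575 , 0.0224, 0.2079]), [np.float64(0.8), np.float64(0.8)]) [0.5738 0.0224 0.21  ] [0.5753 0.0183 0.21  ]
bar dir top -166.07974056865686 [0.6353 0.0397 0.15  ] [0.6187 0.0356 0.15  ]
crossbar [0.7003 0.1429 0.088 ] [0.7484 0.0008 0.088 ] 0.15007811512207767 -71.30257597930435
reddot [0.6121 0.0314 0.09  ]
mat [[0.6255 0.3306 0.004 ]
 [0.6154 0.1828 0.004 ]
 [0.4689 0.1934 0.004 ]
 [0.4805 0.342  0.004 ]] [0.5476 0.2622 0.004 ] [0.1455 0.1481 0.1469 0.1491]
tray [[ 0.5619 -0.222   0.02  ]
 [ 0.5211 -0.3783  0.02  ]
 [ 0.3685 -0.3377  0.02  ]
 [ 0.4118 -0.1809  0.02  ]] [ 0.4659 -0.2797  0.02  ] [0.1556 0.1615 0.1579 0.1627]
torch [0.7044 0.2412 0.153 ] [0.706  0.2446 0.    ]
beaker [ 0.7094 -0.2433  0.09  ]
```

Everything is consistent:
- The cap axis is at about (0.639,0.040), with its top triangulated at 0.147 m (0.150 expected).
- The lid is at (0.5745,0.021), with its top at 0.208 m (0.210 expected). The cap-to-can distance is 67 mm.
- Mat sides measure about 148 mm and tray sides about 159 mm.

Next I'll grip the can.

```bash
cat >> h.py <<'E'
np.set_printoptions(precision=4,suppress=True)
def down(psi):
    p=np.radians(psi);x=np.array([np.cos(p),np.sin(p),0]);z=np.array([0,0,-1.]);return np.array([x,np.cross(z,x),z]).T
def st(m=""): print(m,"t",round(arm.current_t(),2),"p",arm.current_ee_pos(),"w",round(arm.current_width(),4),"F",arm.current_force(),"M",arm.current_torque(),flush=True)
def save(*ns):
    for n in ns: 
        v,f=n; cv2.imwrite(f"pics/{f}.png",arm.snapshot(v)[:,:,::-1])
E
python3 - <<'E'
from h import *
for n,p,ps in[("can",(.5745,.021,.168),106),("mat",(.545,.262,.17),106),("cap0",(.639,.04,.127),63),("cap1",(.639,.04,.127),123),("tray",(.466,-.28,.01),75)]: print(n,arm.solve_ik(np.array(p),down(ps)))
R=down(106)
arm.move_l([.245,-.575,.30]); arm.move_to([.5745,.021,.30],R); st("above")
arm.move_l([.5745,.021,.169],R,feed=.12); st("at lid")
save(("side","s2"),("top","t2b"))
E
```

```text
can [ -3.8573  24.9175  85.2117  -0.      69.8708 -19.8573]
mat [20.0189 27.1643 80.8002 -0.     72.0355  4.0189]
cap0 [-1.7594 32.4108 78.3627 -0.     69.2265 25.2406]
cap1 [ -1.7594  32.4108  78.3627  -0.      69.2265 -34.7594]
tray [-37.2938  34.8799  98.3888  -0.      46.7313 -22.2938]
above t 3.47 p [0.5746 0.0202 0.3   ] w 0.0911 F [ 0.7275 -0.2981 -0.443 ] M [ 0.0117 -0.1237  0.0383]
at lid t 4.71 p [0.5749 0.021  0.1696] w 0.0912 F [ 0.2216 -0.094   0.0667] M [ 0.0038 -0.1306  0.0181]
```

Run:
```python
import cv2,numpy as np
s=cv2.imread("pics/s2.png");t=cv2.imread("pics/t2b.png")
a=cv2.resize(s[60:210,230:400],None,fx=2.35,fy=2.35);b=cv2.resize(t[110:260,220:390],None,fx=2.35,fy=2.35)
cv2.imwrite("pics/c2.png",np.hstack([a,b]))
```

```text
(no output)
```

View pics/c2.png

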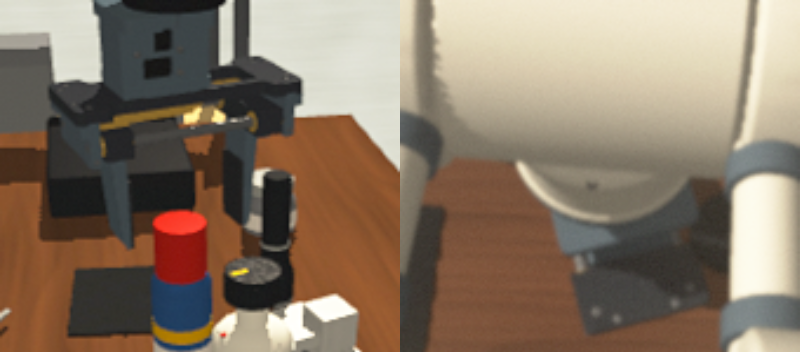

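The side crop shows the open fingers with tips at about (284,164) and (334,157), and the can drawn in front of them. I'll check that against the projected TCP and fingertip positions.

Run:
```python
from h import *
p=arm.current_ee_pos();R=arm.current_tool_rot();print(R)
print("tips",[proj("side",p+s*.0456*R[:,1]) for s in(-1,1)],"tcp",proj("side",p))
print("lid top",proj("side",np.array([.5745,.021,.21])),proj("side",np.array([.5745,.021,.163])))
# mid of observed tips on z=.17
print(onz("side",284.5,164,.17),onz("side",334,157,.17))
```

```text
[[-0.2757  0.9613  0.0012]
 [ 0.9613  0.2757 -0.0001]
 [-0.0004  0.0011 -1.    ]]
tips [array([284.6504, 177.2804]), array([327.4393, 167.8314])] tcp [306.5124 172.4527]
lid top [305.7895 153.8303] [306.3956 175.4465]
[0.5349 0.0638 0.17  ] [0.6406 0.0795 0.17  ]
```

View pics/s2.png

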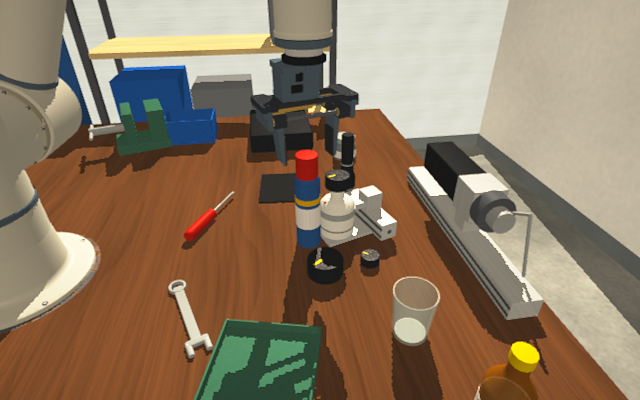

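View pics/t2b.png

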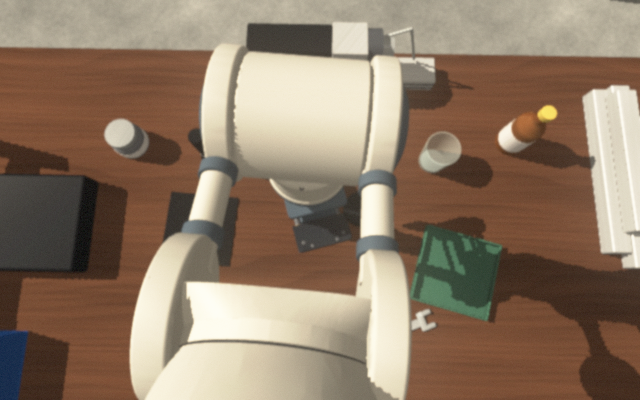

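The observed tips sit about 13 px higher in the picture than projected. That could be picture lag, so I'll take another picture while the arm is still.

Run:
```python
from h import *
save(("side","s3"));st();print(arm.current_joint_positions(),arm.current_dq())
s=cv2.imread("pics/s3.png")
cv2.imwrite("pics/s3c.png",cv2.resize(s[50:220,240:380],None,fx=3.5,fy=3.5,interpolation=cv2.INTER_CUBIC))
```

```text
t 4.86 p [0.5749 0.0209 0.1696] w 0.0909 F [-0.1109  0.0149 -0.8127] M [ 0.0443 -0.1491  0.0099]
[ -3.8601  24.818   85.1041   0.0002  70.0162 -19.8589] [-0.0418  0.1241  0.1518  0.0677 -0.0675  0.0004]
```

View pics/s3c.png

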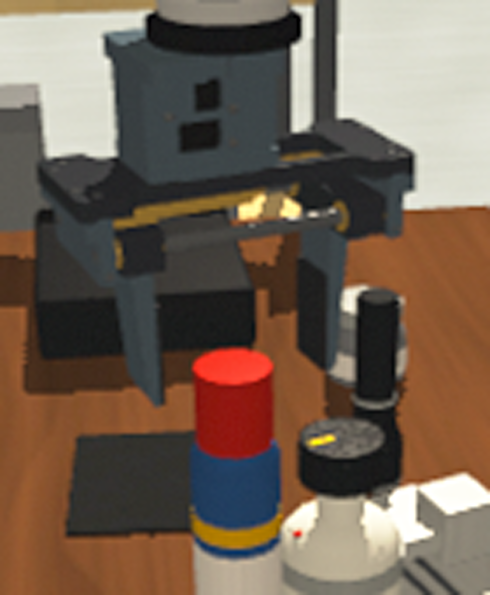

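```bash
cat > ov.py <<'E'
from h import *
def overlay(cam,img,out,p,R,roi,f,open_=.0912):
    im=cv2.resize(img[roi[1]:roi[3],roi[0]:roi[2]],None,fx=f,fy=f,interpolation=cv2.INTER_CUBIC)
    def box(x,y,z,col):
        P=[[a,b,c] for a in x for b in y for c in z];q=[(proj(cam,p+R@np.array(v))-roi[:2]+.5)*f for v in P]
        for i in range(8):
            for j in range(i):
                if sum(P[i][k]!=P[j][k] for k in range(3))==1: cv2.line(im,tuple(np.int32(q[i])),tuple(np.int32(q[j])),col,1)
    box((-.038,.038),(-.089,.089),(-.0788,-.0988),(0,255,0))
    for s in(-1,1): box((-.016,.016),(s*open_/2,s*.059),(-.0788,0),(255,0,255))
    cv2.imwrite(out,im)
E
python3 - <<'E'
from ov import *
p=arm.current_ee_pos();R=arm.current_tool_rot()
overlay("side",cv2.imread("pics/s3.png"),"pics/o3.png",p,R,(240,50,380,220),3.5)
overlay("top",cv2.imread("pics/t2b.png"),"pics/o3t.png",p,R,(240,100,400,260),3.5)
E
```

```text
(no output)
```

View pics/o3.png

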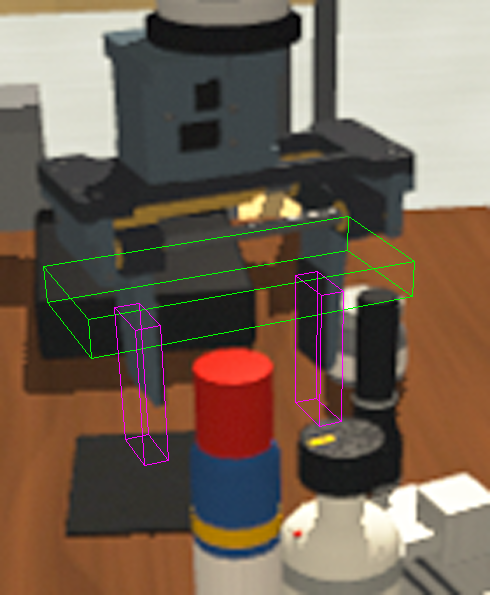

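View pics/o3t.png

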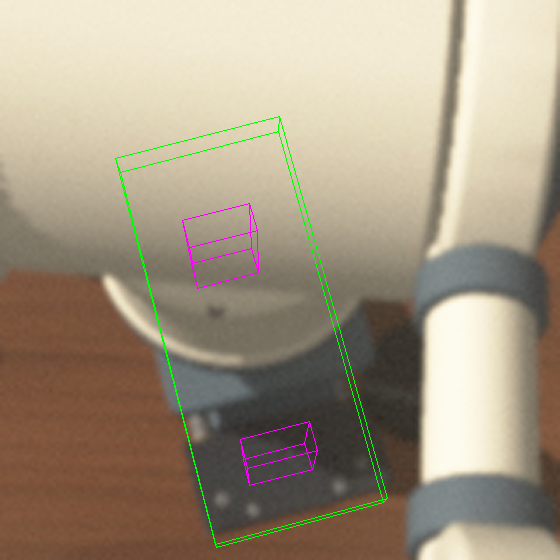

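The body end matches in the top view, but in the side view the gripper appears about 16 px (roughly 35 mm) higher than reported. So the reported TCP z may be biased. I'll settle it by touching a free spot on the bench gently.

Run:
```python
from h import *
print(proj("top",np.array([.42,0,0])),proj("top",np.array([.42,.06,0])),proj("top",np.array([.42,-.06,0])))
p=arm.current_ee_pos()
arm.move_l([p[0],p[1],.27],feed=.25)
R=down(16+0)
arm.move_to([.42,0,.12],down(106)); arm.move_l([.42,0,.03],feed=.15); arm.sleep(.1)
st(); save(("side","s4"))
from ov import overlay
overlay("side",cv2.imread("pics/s4.png"),"pics/o4.png",arm.current_ee_pos(),arm.current_tool_rot(),(180,80,380,300),2.7)
```

```text
[320.5    291.0672] [291.9642 290.5034] [349.0641 291.6315]
 t 7.13 p [ 0.4209 -0.0001  0.0308] w 0.0914 F [-0.8656  0.2502  0.6642] M [ 0.0108 -0.1296 -0.0325]
```

View pics/o4.png

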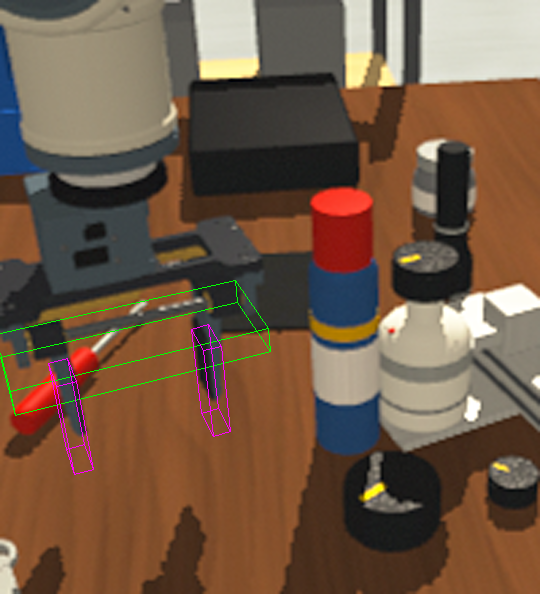

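The picture again shows the tips about 14 px above the prediction, and the tip shadows are well apart from the tips. Now the gentle touch.

Run:
```python
from h import *
z=.030
arm.move_l([.42,0,.006],feed=.1); f0=arm.current_force()[2]; st()
z=.006
while z>-.045:
    z-=.002
    try: arm.move_l([.42,0,z],feed=.03)
    except arm.Unreachable as e: print("unreach",z,e);break
    f=arm.current_force()[2]
    print(round(z,4),round(arm.current_ee_pos()[2],4),round(f,2))
    if abs(f-f0)>4: break
st(); save(("side","s5"))
```

```text
t 7.58 p [0.4199 0.     0.0062] w 0.0913 F [ 1.0657 -0.2654  0.0041] M [ 0.0827 -0.0846  0.0031]
0.004 0.0043 0.19
0.002 0.002 -0.35
0.0 -0.0001 0.12
-0.002 -0.0021 -0.5
-0.004 -0.0041 -0.2
-0.006 -0.0061 0.13
-0.008 -0.0081 -0.35
-0.01 -0.0101 -0.22
-0.012 -0.0121 0.61
-0.014 -0.0141 0.63
-0.016 -0.0161 -0.42
-0.018 -0.0181 0.36
-0.02 -0.0201 -0.12
-0.022 -0.0221 0.15
-0.024 -0.0241 -0.35
-0.026 -0.0261 0.07
-0.028 -0.0281 -0.29
-0.03 -0.0301 -0.01
-0.032 -0.0321 0.11
-0.034 -0.034 6.45
 t 12.57 p [ 0.4201  0.     -0.034 ] w 0.0913 F [ 0.0434 -0.3281  6.4451] M [-0.0384  0.0908  0.0087]
```

The bench is felt at a reported z of about -0.033. So the physical fingertips end 33 mm short of the reported TCP, which agrees with the picture. I'll use commanded z = tip z − 0.033 from here on, and grip the can with the jaws perpendicular to the cap–can line.

```bash
cat >> h.py <<'E'
OFF=.033
def P(x,y,ztip): return np.array([x,y,ztip-OFF])
E
python3 - <<'E'
from h import *
R=down(16)
arm.move_l([.42,0,.06],feed=.25)
arm.move_to(P(.55,.015,.26),R)
arm.move_l(P(.5745,.021,.235),R,feed=.15)
arm.move_l(P(.5745,.021,.168),feed=.15); st("at lid")
save(("side","s6"))
from ov import overlay
overlay("side",cv2.imread("pics/s6.png"),"pics/o6.png",arm.current_ee_pos()+[0,0,OFF],arm.current_tool_rot(),(200,50,400,260),2.7)
E
```

```text
at lid t 15.64 p [0.5748 0.0209 0.136 ] w 0.0913 F [-0.3945  0.4387  0.0799] M [ 0.0402  0.0104 -0.0709]
```

View pics/o6.png

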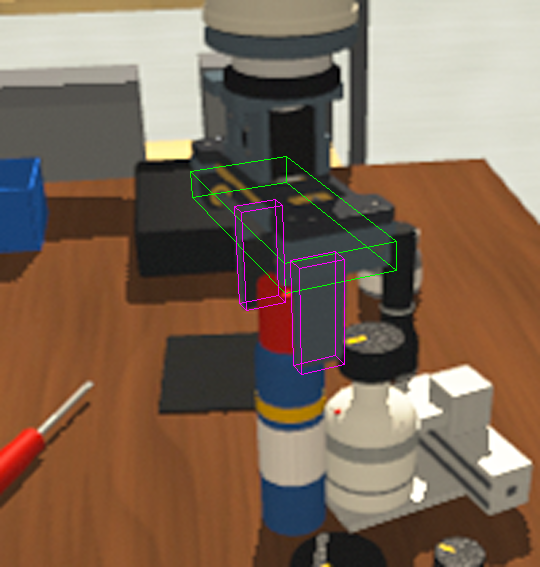

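With the 33 mm correction the overlay matches the picture, and the fingers straddle the red lid. I'll close the gripper, lift, and set the can on the mat.

Run:
```python
from h import *
arm.grip(.03); st("gripped")
if .038<arm.current_width()<.05:
    arm.move_l(P(.5745,.021,.205),feed=.12); st("lifted")
    arm.move_l(P(.535,.03,.215),feed=.18)
    arm.move_l(P(.545,.262,.215),feed=.22); st("over mat")
    save(("side","s7"))
```

```text
gripped t 16.48 p [0.5745 0.021  0.135 ] w 0.0437 F [ 0.4431 -0.3853  0.7339] M [-0.0407  0.0409  0.0484]
lifted t 16.93 p [0.5743 0.021  0.1717] w 0.0437 F [-0.0632 -0.1812 -2.398 ] M [ 0.0033 -0.0092 -0.0021]
over mat t 18.52 p [0.545  0.261  0.1819] w 0.0433 F [ 0.3949 -0.0267 -3.2137] M [-0.0376  0.0376  0.0453]
```

View pics/s7.png

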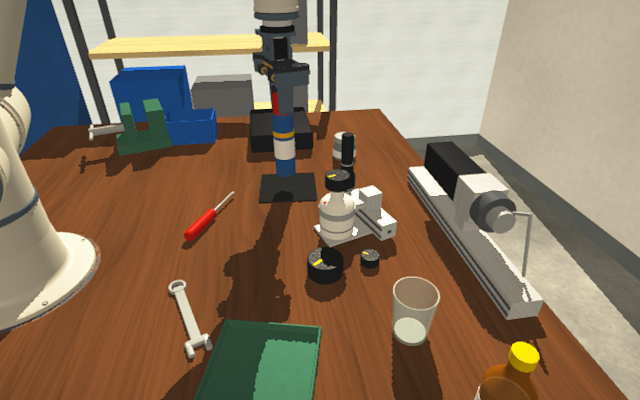

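The can hangs upright over the mat, with its bottom near (285,173) in the side view. Now I'll lower it, feeling for contact.

Run:
```python
from h import *
arm.move_l(P(.545,.262,.177),feed=.12); arm.sleep(.1)
f0=np.mean([arm.current_force()[2] for _ in range(3)]); z=.177; st()
while z>.166:
    z-=.001; arm.move_l(P(.545,.262,z),feed=.03); f=arm.current_force()[2]; print(round(z,4),round(f,2))
    if f-f0>3: break
arm.grip(.085); st("open")
arm.move_l(P(.545,.262,.26),feed=.2); st()
save(("side","s8"))
```

```text
t 19.14 p [0.5456 0.262  0.1449] w 0.0439 F [ 0.2925  0.2343 -2.2711] M [ 0.0234  0.011  -0.0057]
0.176 -2.03
0.175 -3.21
0.174 -2.97
0.173 -2.35
0.172 -1.55
0.171 11.15
open t 21.42 p [0.545 0.262 0.138] w 0.085 F [ 0.2202 -0.3419  0.3963] M [-0.0237 -0.0593  0.0649]
 t 22.01 p [0.5448 0.2619 0.2269] w 0.0851 F [-0.4491  0.4279 -0.8441] M [ 0.0593  0.0167 -0.0108]
```

View pics/s8.png

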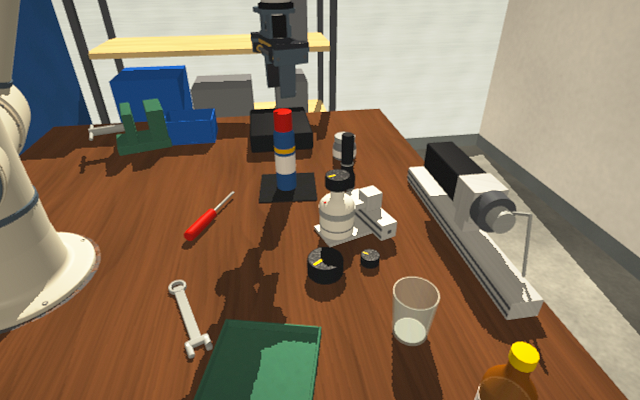

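The can stands upright on the mat at (285,190), and the torch and beaker are unchanged. Now the cap: grip it with the tips about 4.5 mm above its underside, so the fingers clear the tray floor later.

Run:
```python
from h import *
R=down(63); x,y=.639,.0395
arm.move_to(P(x,y,.26),R)
arm.grip(.091)
arm.move_l(P(x,y,.1265),R,feed=.15); arm.sleep(.1); st("at cap")
save(("side","s9"))
from ov import overlay
overlay("side",cv2.imread("pics/s9.png"),"pics/o9.png",arm.current_ee_pos()+[0,0,OFF],arm.current_tool_rot(),(230,70,430,270),2.8)
```

```text
at cap t 24.68 p [0.6397 0.0395 0.0945] w 0.0911 F [0.1276 0.3989 0.2529] M [ 0.0471 -0.0486 -0.0368]
```

View pics/o9.png

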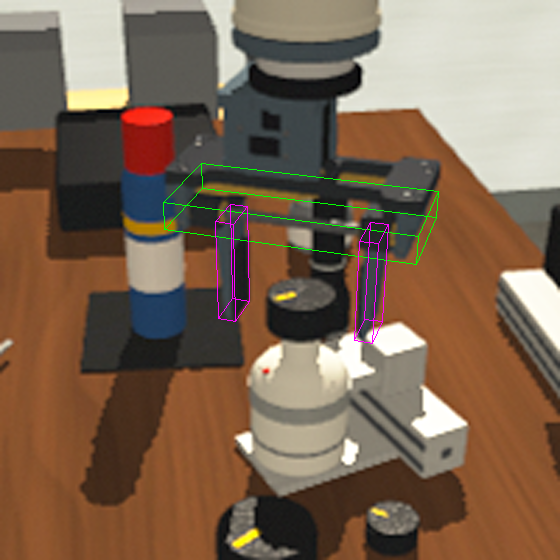

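The fingers straddle the cap, with tips at crop (232,318) and (368,340) and the cap centre between them at about (302,310). Next I'll grip and press.

Run:
```python
from h import *
R=down(63); x,y=.639,.0395
arm.grip(.04); arm.sleep(.1); st("gripped")
w=arm.current_width()
if .048<w<.056:
    for d in(.0015,.003,.004,.0045):
        arm.move_l(P(x,y,.1265-d),R,feed=.03); arm.sleep(.05); st(f"press {d}")
```

```text
gripped t 25.51 p [0.6391 0.0395 0.0935] w 0.0514 F [ 1.3609 -0.0106 -0.8008] M [-0.1107 -0.2055 -0.0172]
press 0.0015 t 25.81 p [0.6392 0.0395 0.0923] w 0.0519 F [-0.1094 -0.5522  6.2136] M [-0.1962  0.0031  0.0123]
press 0.003 t 26.11 p [0.6392 0.0395 0.0909] w 0.0516 F [-1.4048  0.275   6.625 ] M [-0.1861  0.0876  0.0311]
press 0.004 t 26.41 p [0.6392 0.0395 0.0899] w 0.0516 F [-1.3211 -1.02    7.1543] M [-0.1115  0.1564  0.001 ]
press 0.0045 t 26.71 p [0.6393 0.0394 0.0895] w 0.0517 F [-1.4155 -0.4043  7.3702] M [-0.1769  0.181  -0.0319]
```

Force is 7.4 N at about 4 mm, a little below the 8–9 N wanted. I'll press in small steps, averaging readings, up to about 8.3 N.

Run:
```python
from h import *
R=down(63); x,y=.639,.0395
def F():
    L=[]
    for _ in range(8): L.append(arm.current_force()[2]);arm.sleep(.02)
    return np.mean(L)
print("now",F(),arm.current_ee_pos()[2])
for d in(.005,.0054,.0058):
    arm.move_l(P(x,y,.1265-d),R,feed=.03); f=F(); print(d,round(f,2),arm.current_ee_pos()[2])
    if f>8.1: break
st()
```

```text
now 7.69456465620802 0.08947874023349081
0.005 8.24 0.08897147896600778
 t 27.23 p [0.6392 0.0394 0.089 ] w 0.0517 F [-0.6741 -0.3697  7.5318] M [-0.1554  0.2279 -0.0283]
```

The average is 8.24 N at 4.5 mm of travel. Now I'll turn counter-clockwise 60° in steps while pressing.

Run:
```python
from h import *
x,y=.639,.0395
for a in(10,20,30,40,50,60.5):
    arm.move_to(P(x,y,.1265-.005),down(63+a))
    f=[arm.current_force()[2] for _ in range(3)]
    print(a,np.round(np.mean(f),2),arm.current_torque(),arm.current_ee_pos(),round(arm.current_joint_positions()[5],1),flush=True)
st()
save(("side","s10"))
s=cv2.imread("pics/s10.png");cv2.imwrite("pics/s10c.png",cv2.resize(s[90:270,250:430],None,fx=3,fy=3,interpolation=cv2.INTER_CUBIC))
```

```text
10 8.52 [-0.0187 -0.0139  0.0199] [0.6395 0.0395 0.0891] 15.1
20 7.56 [-0.0538 -0.0786  0.0219] [0.6396 0.0395 0.0891] 5.1
30 8.26 [ 0.0079 -0.0627 -0.0475] [0.6396 0.0395 0.0891] -4.9
40 8.28 [-0.0026 -0.1395  0.0611] [0.6396 0.0395 0.0891] -14.9
50 8.16 [ 0.0161 -0.1616  0.0283] [0.6396 0.0395 0.0891] -24.9
60.5 7.89 [ 0.0072 -0.1143  0.052 ] [0.6396 0.0395 0.0891] -35.4
 t 28.98 p [0.6396 0.0395 0.0891] w 0.0521 F [-0.2227  0.0771  7.886 ] M [ 0.0072 -0.1143  0.052 ]
```

View pics/s10c.png

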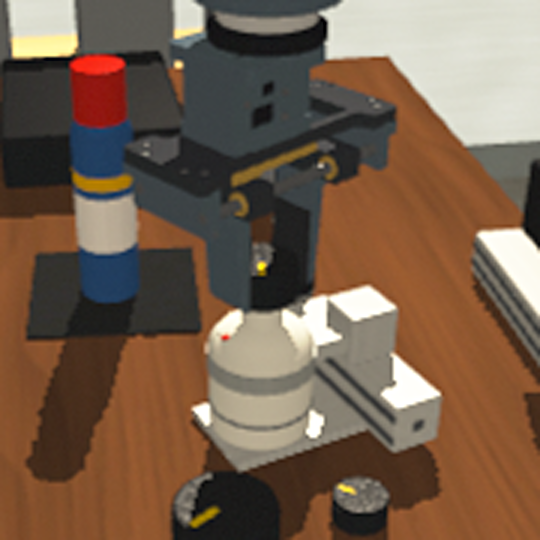

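The yellow bar now points towards the camera at crop (261,267), so the cap turned with the gripper. I'll lift it, watching the force.

Run:
```python
from h import *
x,y=.639,.0395; R=down(123.5)
for z in(.1265,.1325,.1385):
    arm.move_l(P(x,y,z),R,feed=.05); st(z)
if arm.current_force()[2]>-6:
    arm.move_l(P(x,y,.20),R,feed=.15); st("up"); save(("side","s11"))
    s=cv2.imread("pics/s11.png");cv2.imwrite("pics/s11c.png",cv2.resize(s[40:270,250:430],None,fx=2.6,fy=2.6,interpolation=cv2.INTER_CUBIC))
```

```text
0.1265 t 29.28 p [0.6394 0.0395 0.0941] w 0.0519 F [ 2.4037 -0.5245  4.7945] M [ 0.0329 -0.3099 -0.0087]
0.1325 t 29.55 p [0.6389 0.0395 0.0997] w 0.0518 F [ 1.6105 -0.0371  0.    ] M [ 0.0048 -0.3922  0.0121]
0.1385 t 29.82 p [0.6389 0.0395 0.1057] w 0.0518 F [-0.2563  0.2694  0.0995] M [ 0.0695 -0.1056  0.0075]
up t 30.38 p [0.6385 0.0395 0.1663] w 0.0519 F [-0.1182  0.4297 -1.18  ] M [ 0.0352 -0.1553  0.0042]
```

View pics/s11c.png

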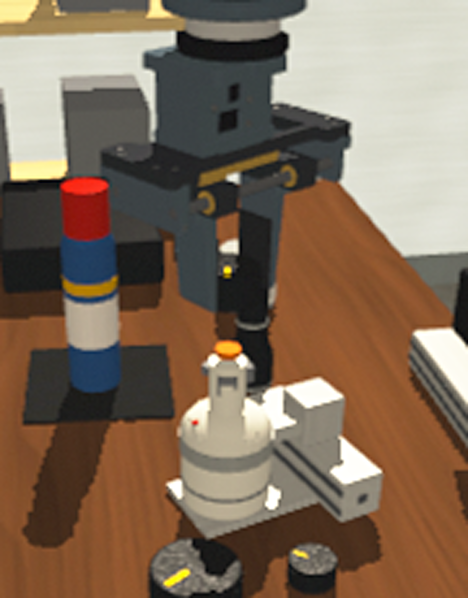

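The cap is off and in the gripper, and the bare neck with its orange plunger is visible at crop (229,350). Next it goes to the tray.

Run:
```python
from h import *
x,y=.466,-.280; R=down(75)
arm.move_to(P(x,y,.15),R); st("over tray")
arm.move_l(P(x,y,.016),R,feed=.12); arm.sleep(.15)
f0=np.mean([arm.current_force()[2] for _ in range(4)]); z=.016; st()
save(("side","s12"),("top","t12"))
while z>.004:
    z-=.001; arm.move_l(P(x,y,z),R,feed=.03); f=arm.current_force()[2]; print(round(z,4),round(f,2),flush=True)
    if f-f0>2.5: break
st()
save(("side","s13"))
s=cv2.imread("pics/s13.png");cv2.imwrite("pics/s13c.png",cv2.resize(s[220:400,180:360],None,fx=3.3,fy=3.3,interpolation=cv2.INTER_CUBIC))
```

```text
over tray t 31.8 p [ 0.4667 -0.2794  0.1171] w 0.0514 F [ 0.532   0.2129 -0.614 ] M [-0.0668 -0.0203  0.0328]
 t 33.22 p [ 0.4663 -0.2802 -0.0164] w 0.0518 F [-1.07   -0.8254 -0.3172] M [-0.0256 -0.0759 -0.0056]
0.015 -1.7
0.014 -0.62
0.013 -0.68
0.012 -1.06
0.011 -1.18
0.01 -1.35
0.009 -1.02
0.008 9.93
 t 35.32 p [ 0.4661 -0.2801 -0.0246] w 0.0515 F [-1.5751  1.083   9.9279] M [ 0.2401  0.2878 -0.0196]
```

View pics/s13c.png

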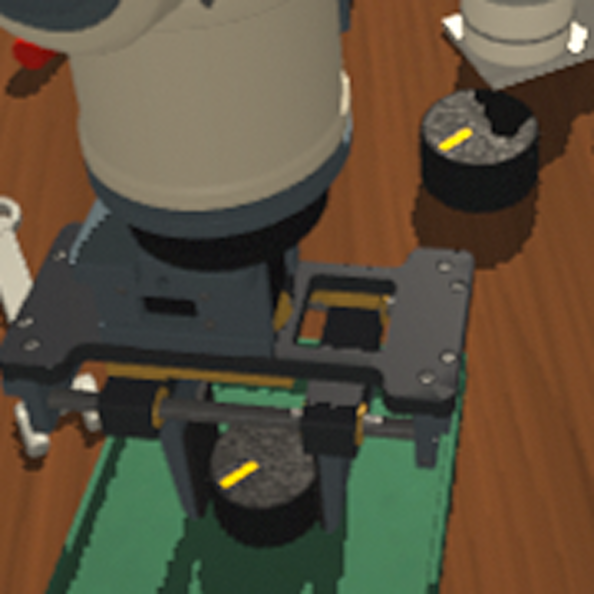

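The cap sits on the tray floor; contact came at the expected tip height of 8–9 mm. I'll release it and retreat.

Run:
```python
from h import *
arm.grip(.08); st("open")
arm.move_l(P(.466,-.280,.20),feed=.15)
arm.move_to(P(.28,-.53,.25),down(75)); arm.sleep(.3); st("away")
save(("side","s14"),("top","t14"))
```

```text
open t 35.98 p [ 0.466 -0.28  -0.025] w 0.08 F [ 1.0962  0.3578 -1.1506] M [-0.0105 -0.0812 -0.0167]
away t 38.91 p [ 0.2806 -0.5295  0.217 ] w 0.0799 F [0.2861 0.4619 0.3318] M [-0.0581 -0.0811 -0.013 ]
```

View pics/s14.png

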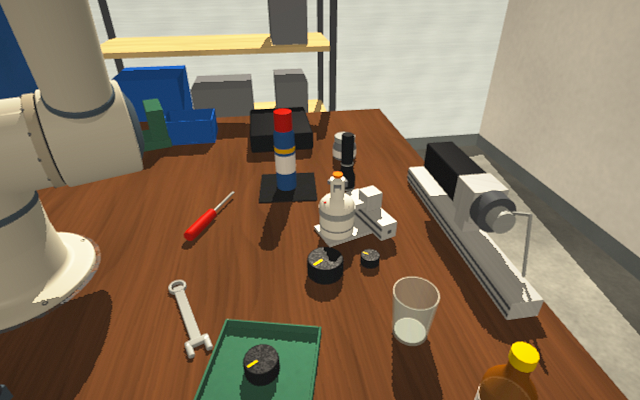

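View pics/t14.png

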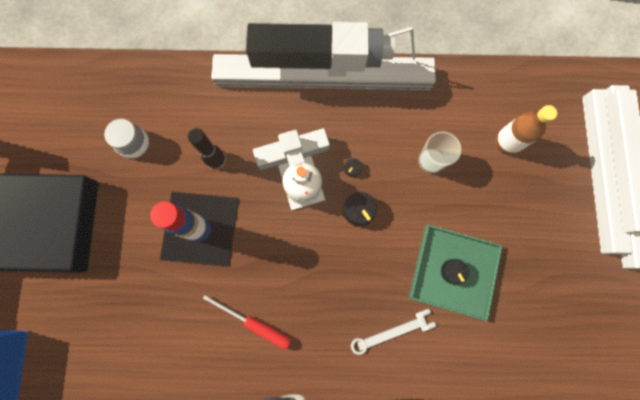

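The can stands on the mat with its lid top at (169,215) in the top view. The cap lies flat in the tray at (455,272). The beaker (440,152) and torch (207,150) have not moved. I'll do one last check of the can's tilt, then hand in.

Run:
```python
from h import *
print("lid",onz("top",169,215,.214),tri((169,215),(283,112.5))); print("cap",onz("top",455,271,.032))
st(); arm.sign_off()
```

```text
lid [0.5435 0.2547 0.214 ] (array([0.5458, 0.2559, 0.211 ]), [np.float64(1.83), np.float64(1.83)])
cap [ 0.4661 -0.2736  0.032 ]
 t 39.01 p [ 0.2804 -0.5298  0.217 ] w 0.0799 F [-0.6979 -0.3133 -0.1553] M [-0.0469 -0.0464 -0.0495]
the job is handed in; nothing more can be done
```

The job is done and handed in at 39 s of the 58 s allowed. The blue can stands upright on the mat. The cap was pressed at about 8.2 N, turned 60° counter-clockwise, lifted off and set open side down near the middle of the green tray.

**What disagreed:** the reported TCP lies 33 mm beyond the real fingertips. The side picture showed it and a gentle touch on the bench confirmed it, so I corrected every height by that amount. The press force also rose by less per millimetre than stated, so I pressed to the stated force as well as the depth.

**Last checks:**
- **Can:** the lid top measured 0.211 m against 0.214 m expected. It sits about 6 mm in y from where I released it, and the two camera rays missed each other by about 3.7 mm. I read those pixels only coarsely, and the can looks upright in both views.
- **Cap:** it measured about 6 mm in y from the tray centre, lying flat on the floor. Both the can and the cap were lowered until contact was felt (about 10 to 13 N) before release.
- **Beaker and torch:** they look unmoved in both pictures.
- **Robot:** the arm and gripper are clear of everything.

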